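# Fit the adjustable wrench to a port cap and tighten the cap

## Robot

A 6-joint arm with a two-finger parallel gripper is mounted at the origin on a cart in front of the work surface, level with it; the furniture and walls round the work are solid. World frame = base frame: x ahead of the robot, y to its left, z up, the work surface at z = 0. Lengths are in mm, angles in rad, forces in N, time in s.
With the tool pointing down it reaches from about 400 to 825 mm from the base axis. Payload 7 kg.
Tool frame: the origin (TCP) lies between the finger pads; the fingertips stand 25 mm ahead of it and the grasp point (between the pads) lies 6 mm ahead of it; z points along the fingers, y is the line along which they close (so a half turn about z gives the same grasp; the last joint's range is limited). The gripper opens to 85 mm and grips with 20 to 120 N. Pads are 22 mm wide; open, the fingers measure 114 mm over their backs; the gripper's body (76 mm by 85 mm) begins 54 mm behind the grasp point. The pads swing forward as they close: fully open they stand 13 mm farther back than shut.
Start: joints at [-0.959, 0.359, 0.012, 0, -1.224, -0.288], TCP at [214.739, -639.908, 256.302] pointing down, gripper open.
Joint ranges: [-3.07, 3.07], [-1.43, 2.12], [-1.02, 1.25], [-3.03, 1.67], [-3.05, -0], [-3.03, 3.03]. Speed limits (rad/s): [2.39, 2.39, 3.01, 3.14, 3.14, 3.14].

## Interface

Orientations are given as a unit quaternion [w, x, y, z].
In Python, from workcell import * gives the robot as it stands.
- The arm moves only by the tool carry_out, never from a script. Its argument "targets" is a list of rows, each an object of numbers: "fingers": the finger opening in mm, from 0 to 85.4; "tx", "ty", "tz": the shift along the tool's x, y, z in units of 30 mm (1.0 is 30 mm); "spin": the turn about the tool's z in units of 5 degrees (1.0 is 5 degrees). In form: [{"fingers": .., "tx": .., "ty": .., "tz": .., "spin": ..}, ...]. A call has 1 to 12 rows; each row is the pose to reach, as a shift and turn from the pose commanded when the call began, along the tool's axes at that moment; what a row does not reach only later rows make up. A row lasts 1/12 s, in which the tool goes at most 41.7 mm and 7.16 degrees, less where a joint would pass 70% of its speed; a pose out of reach is approached as far as the arm can. A call with a gripper value outside its range is refused whole. The fingers move at their own pace and stop on an object; "squeeze" is the grip in N (left out, the last holds). Time passes only in rows, so rows that repeat a pose let the fingers close. It gives the time, the measured TCP pose, the force, the opening and the grip force at its end, in the units of the state.
- get_state(): the state, without advancing time (a new reading comes with each control period).
- grab_frame(name): name is "side" or "top"; returns a dict with "frame" (384x512x3 uint8, red, green, blue), "camera_matrix" (3x3 intrinsics, pixels), "dist_coeffs" ([k1, k2, p1, p2, k3] as OpenCV has them; the pictures are not rectified), "cam_to_world" (4x4, takes a point from camera to world coordinates). Camera axes: x right, y up, looking along -z (the intrinsics and any distortion apply to the point x, -y, -z); pixel columns grow to the right and rows downward; lengths in mm; the calibration is good to about 2 mm. A picture is of the moment at which its call begins. There is no depth.
- close_job(): hands the job in; it is judged then, once.
The state is a dict: "time": time; "qpos": joint angles; "qd": joint speeds; "joint_efforts": joint torques, N m; "tool_pos": TCP position; "orientation": TCP orientation; "contact_force": force on the tool from outside, world axes, zero at the start; "wrist_torque": the same for the moment, N m; "opening": finger opening in mm; "gripper_force": force on a finger pad.
Only numpy, scipy, OpenCV 4.12 (cv2) and the standard library are available. Lean on these libraries where they do the work, as an engineer would, in place of code of your own. Each camera call takes 0.05 s, during which the arm holds its last target. There are 200 camera calls.

## Task

The adjustable wrench lies round the hexagonal brass cap of the port plate with its jaws too wide. Roll the wrench's worm until the jaws just fit, both bearing on the cap without play but not jammed tight, then push the wrench handle round to turn the cap clockwise (seen from above) until it comes up firm against its stop. Work gently: stop rolling as soon as the worm stiffens, never force worm or handle, leave the wrench lying flat round the cap with its jaws still fitting, and do not turn the cap with the fingers or disturb the other things.

Things in the scene. Friction and masses are not known exactly. Their poses are not given: they have to be found in the camera images.
- port_plate: Aluminium port plate fixed to the worktop, 185 x 150 x 22 mm. Origin on its underside, on the vertical axis of the cap; z up. The plate reaches from x = -130 to +55 mm and y = -75 to +75 mm; a short brass pipe stub (17 mm thick, 30 mm long) sticks out of its +x side.
- cap (a point): Hexagonal brass cap on the port plate: 36 mm across flats, 41.6 mm across corners, 18 mm high with a 20 mm round boss that rises 4 mm more (its top is 44 mm above the worktop). Origin on its axis at the top face of the plate, z up; two of its flats face +y and -y of its own frame. It only turns about the vertical.
- cap_turn (a joint): Angle of the cap in rad, growing clockwise seen from above (tightening). Starts between 0 and 0.06; hard stop at 0.60 (tight). Turning takes about 0.4 N m (2 to 4 N on the handle 190 mm from the axis, rising sharply at the stop); it stays where left.
- wrench: Loose adjustable wrench, 0.5 to 0.9 kg, flat on the plate, jaws round the cap. Origin on its underside (22 mm above the worktop), midway between the jaws when they fit the cap; x points from the handle to the cap, y from fixed to sliding jaw, z up. Head and jaws x -69 to +16 mm, 70 mm wide, z 0 to 18. Fixed jaw face y -18. At the start up to 0.1 rad askew to the cap's flats; closing aligns it.
- wrench_jaw (a joint): Travel of the sliding jaw in m: 0 is fully open, gap = 42 mm - travel, so the jaws just fit the 36 mm cap at about 0.006. Starts between 0.0009 and 0.0029. Moves 1.5 mm per rad of the worm, which locks it against direct pushes; pushing the handle with more than about 6 N once the cap is on its stop slowly spreads it.
- wrench_worm (a joint): Angle of the worm in rad, 0.6 to 1.9 at the start, about 4.0 when the jaws fit; grows as the jaws close, i.e. when its top moves along wrench +x (handle towards cap). It stays where left. Rolling it takes 4 to 6 N at the rim; once both jaws bear on the cap it stiffens by about 3 N per mm: 8 to 10 N along the stroke is a good fit (30 N at the jaw), 13 N and more jams the jaws.
- worm (a point): Centre of the worm, at x -46, y +4, z +16 mm of the wrench (38 mm above the worktop); axes as the wrench. A thumb roller 20 mm long, axis along y, 28 mm across its 8 ribs (6 mm high); its top is 14 mm above the head. A fingertip 5 mm below its top on the handle side, moved along wrench +x past the top while rising to 2 mm below it, carries one rib: 45 degrees a stroke; lift, go back, repeat.
- handle_end (a point): Middle of the round end of the handle (32 mm wide), at x = -235, y = 0, z = +8 mm of the wrench. The handle is a straight bar along the wrench's -x from x = -69 to -251 mm, 26 mm wide (y -13 to +13), z 0 to 14 mm; sideways pushes at or inside this point turn the wrench about the cap.
- hex_key: Black hex key, 30 x 82 x 6 mm, lying left of the plate. Bystander.
- tape: Roll of tape, 104 mm across, 25 mm high, right of the plate. Bystander.
- jar_small: Small jar with a white lid, 48 mm across, 72 mm high. Bystander.
- jar_tiny: Small jar with a blue lid, 44 mm across, 68 mm high. Bystander.
- timer: Lab timer, 62 x 76 x 52 mm. Bystander.
- wash_bottle: Wash bottle with a bent spout, 196 mm high. Bystander.

How it is judged:
By the outcome, as a careful person would: the job done as asked, in the order asked, and still so for the second after the job is handed in, with the robot touching nothing.
It also fails if it takes over 72 s, if anything falls off the work surface, if the arm or the gripper's body presses on something with over 40 N, if the wrist force passes 120 N, or if a joint passes its speed limit or range.

## Working session

There is one attempt and no reset: what is moved stays moved. The work goes in short steps, Python scripts to look and compute and a tool call to move; the robot and the scene stay as the last step left them, time stands still between calls to the robot, and variables do not carry over. Pictures are saved under pics/ and viewed, at most 10 in all, crops included, and the job is handed in when it is done.

Besides the shell and the picture viewer there is one more tool, called after "Call:" as name(argument=value, ...) on one line, values as JSON. carry_out: Moves the arm, as the interface text tells. Its arguments: {"type":"object","properties":{"targets":{"type":"array"},"squeeze":{"type":"number"}},"required":["targets"]}

```bash
mkdir -p pics; ls
cat > h.py <<'E'
from workcell import *
import numpy as np, cv2
def ray(f,u,v):
    K=np.array(f["camera_matrix"]);d=np.array(f["dist_coeffs"])
    p=cv2.undistortPoints(np.array([[[u,v]]],float),K,d)[0,0]
    T=np.array(f["cam_to_world"]);return T[:3,3],T[:3,:3]@np.array([p[0],-p[1],-1])
def onz(f,u,v,z):
    o,r=ray(f,u,v);return o+r*(z-o[2])/r[2]
def proj(f,P):
    T=np.linalg.inv(np.array(f["cam_to_world"]));c=T[:3,:3]@np.array(P,float)+T[:3,3]
    c=np.array([[c[0],-c[1],-c[2]]])
    return cv2.projectPoints(c,np.zeros(3),np.zeros(3),np.array(f["camera_matrix"]),np.array(f["dist_coeffs"]))[0][0,0]
E
python3 - <<'E'
from h import *
import pickle
F={n:grab_frame(n) for n in("top","side")}
pickle.dump(F,open("f0.pkl","wb"))
for n in F: cv2.imwrite(f"pics/{n}0.png",cv2.resize(F[n]["frame"][:,:,::-1],None,fx=1.5625,fy=1.5625,interpolation=cv2.INTER_CUBIC)); print(np.round(F[n]["cam_to_world"],2),F[n]["camera_matrix"])
print(get_state())
E
```

```text
pics
[[ 0.00000e+00  9.90000e-01 -1.00000e-01  4.25460e+02]
 [-1.00000e+00  1.00000e-02  0.00000e+00  4.90800e+01]
 [ 0.00000e+00  1.00000e-01  9.90000e-01  1.35316e+03]
 [ 0.00000e+00  0.00000e+00  0.00000e+00  1.00000e+00]] [[470.92582494   0.         260.04785178]
 [  0.         470.92582494 190.059529  ]
 [  0.           0.           1.        ]]
[[-8.2000e-01  3.7000e-01 -4.3000e-01 -5.0060e+01]
 [-5.7000e-01 -5.6000e-01  6.1000e-01  8.7469e+02]
 [-2.0000e-02  7.4000e-01  6.7000e-01  9.8810e+02]
 [ 0.0000e+00  0.0000e+00  0.0000e+00  1.0000e+00]] [[496.96754044   0.         258.46610267]
 [  0.         496.96754044 187.09004207]
 [  0.           0.           1.        ]]
{'time': 0.1, 'qpos': array([-9.58896938e-01,  3.59338184e-01,  1.12058100e-02, -3.01619945e-04,
       -1.22409716e+00, -2.88097622e-01]), 'qd': array([ 6.08706548e-04, -1.09741108e-03,  6.73927696e-04,  1.00626714e-03,
       -1.05613719e-03, -6.10187770e-05]), 'joint_efforts': array([-1.24859165e-03, -5.84765697e+01,  2.94109172e+01,  6.95475161e+00,
       -3.24354878e-03,  6.94460340e-06]), 'tool_pos': array([ 214.63322065, -639.58243073,  255.46784614]), 'orientation': array([-1.84013832e-04, -1.61143804e-01,  9.86930667e-01,  7.06942746e-04]), 'contact_force': array([-0.36723312, -0.24567422,  0.07978732]), 'wrist_torque': array([0.00604836, 0.03402555, 0.02754497]), 'gripper_force': 0.0, 'opening': 85.10225064543168}
```

View pics/top0.png

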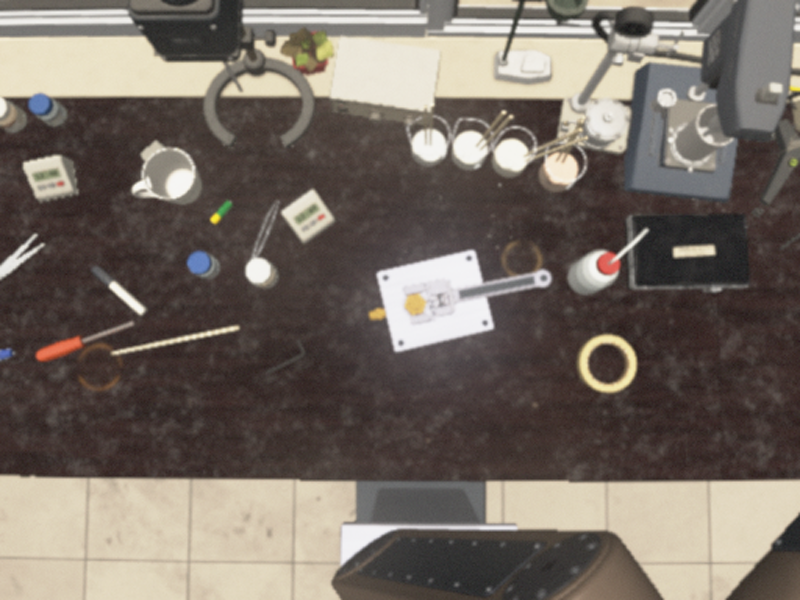

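View pics/side0.png

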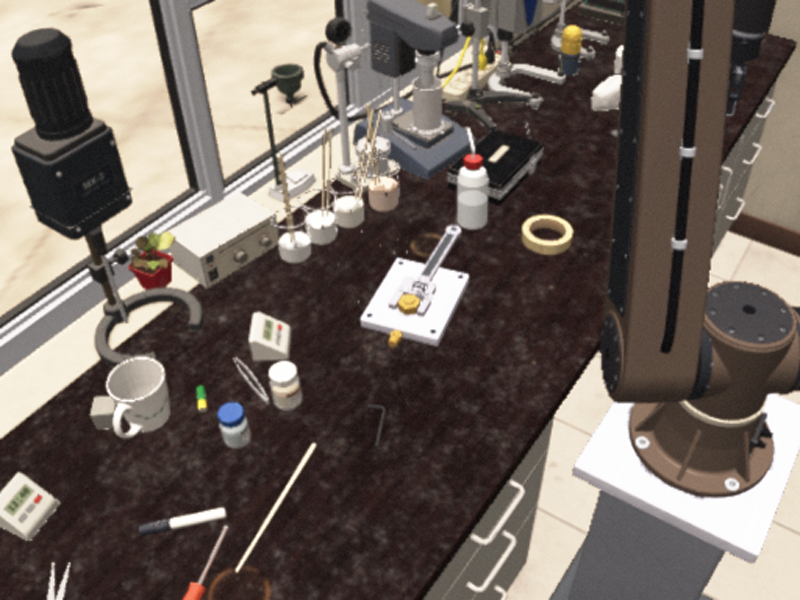

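Top view: cap at (415,305) of the enlarged picture, worm near (438,297), handle end at (543,279) pointing to -y; side view: cap (409,302), handle end (454,231). Next I take an enlarged crop of both.

Run:
```python
from h import *
import pickle
F=pickle.load(open("f0.pkl","rb"))
a=cv2.resize(F["top"]["frame"][155:230,235:360,::-1],None,fx=6.4,fy=6.4,interpolation=cv2.INTER_CUBIC)
cv2.imwrite("pics/topc.png",a)
b=cv2.resize(F["side"]["frame"][138:228,225:310,::-1],None,fx=6.4,fy=6.4,interpolation=cv2.INTER_CUBIC)
cv2.imwrite("pics/sidec.png",b); print(a.shape,b.shape)
```

```text
(480, 800, 3) (576, 544, 3)
```

View pics/topc.png

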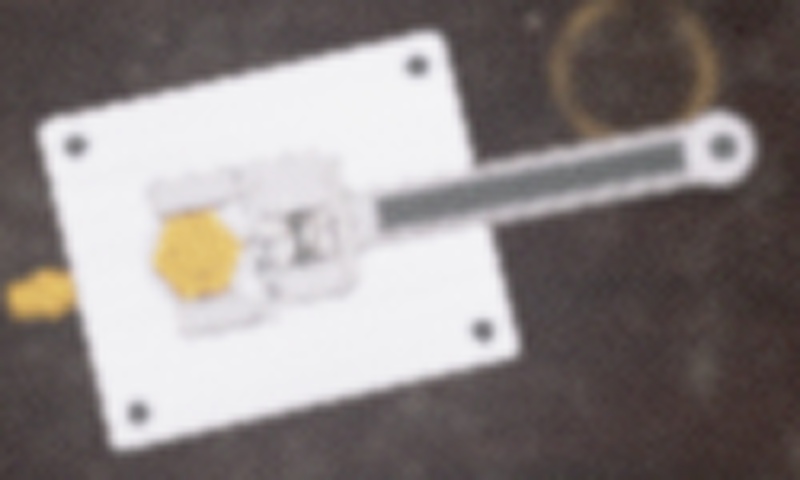

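View pics/sidec.png

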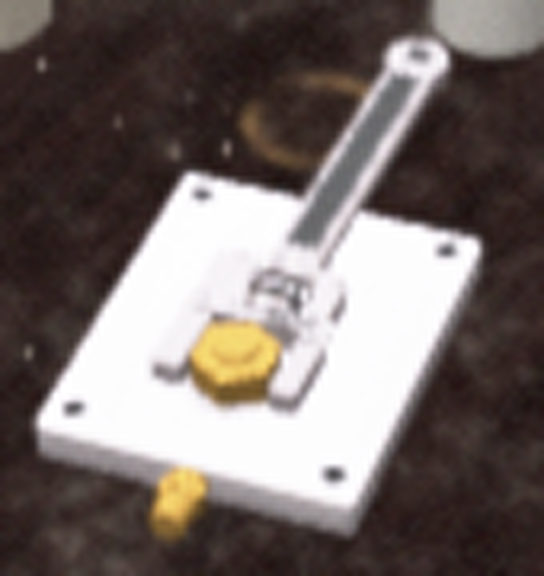

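The top crop shows cap centre (198,253), worm (302,240), handle hole (722,147); side crop: boss (237,345), handle hole (417,53), worm about (278,292).

Run:
```python
from h import *
import pickle
F=pickle.load(open("f0.pkl","rb"))
t=lambda u,v,z:onz(F["top"],(u-2.7)/6.4+235,(v-2.7)/6.4+155,z)
s=lambda u,v,z:onz(F["side"],(u-2.7)/6.4+225,(v-2.7)/6.4+138,z)
cap=[t(198,253,41),s(237,345,44)];hd=[t(722,147,36),s(417,53,36)];w=[t(302,240,48),s(278,292,48)]
C,H,W=[np.mean(x,0) for x in(cap,hd,w)]
print(cap,hd,w)
corn=np.array([t(*p,22) for p in((77,146),(417,65),(483,331),(138,412))]);print("plate",corn)
d=(C-H)[:2];L=np.hypot(*d);x=d/L;y=np.array([-x[1],x[0]])
print("len",L,"ang",np.degrees(np.arctan2(x[1],x[0])), "worm pred",H[:2]+189*x+4*y,"worm in wrench",(W-H)[:2]@x-235,(W-H)[:2]@y)
e=corn[0]-corn[1];e2=corn[3]-corn[2];print(np.degrees(np.arctan2(e[1],e[0])),np.degrees(np.arctan2(e2[1],e2[0])))
st=get_state();from scipy.spatial.transform import Rotation as R
q=st["orientation"];M=R.from_quat(np.r_[q[1:],q[0]]).as_matrix();print(M.round(3))
# tool y along wrench y: finger closing
for o,r in (("top",F["top"]),("side",F["side"])): print(o,proj(r,[*C[:2],44]))
```

```text
[array([547.3861631 ,  27.89182394,  41.        ]), array([544.84402719,  28.99784602,  44.        ])] [array([ 596.04653395, -203.46999037,   36.        ]), array([ 596.59910589, -203.80276835,   36.        ])] [array([552.65218034, -17.24251278,  48.        ]), array([546.89004459,  -6.4821117 ,  48.        ])]
plate [[596.7024254   81.61851968  22.        ]
 [634.00846296 -69.97261459  22.        ]
 [515.10878446 -98.77971896  22.        ]
 [478.55304928  53.80766099  22.        ]]
len 237.4500066830024 ang 102.20707307365615 worm pred [552.45006967 -19.75548914] worm in wrench -37.71883608728794 4.949409065757466
103.82554938004313 103.47256935804597
[[-0.948 -0.318 -0.001]
 [-0.318  0.948  0.001]
 [ 0.     0.001 -1.   ]]
top [265.33363954 194.46235706]
side [261.34824099 191.20606455]
```

Two views agree within 3 mm: worm near (552, -20), wrench heading 102°. I move towards the plate with the fingers shut.

Call:
carry_out(targets=[{"fingers": 0,"tx": -0.6,"ty": 0.55,"tz": 0,"spin": -0.7},{"fingers": 0,"tx": -1.5,"ty": 1.4,"tz": 0,"spin": -1.7},{"fingers": 0,"tx": -2.4,"ty": 2.25,"tz": 0,"spin": -2.8},{"fingers": 0,"tx": -3.3,"ty": 3.1,"tz": 0,"spin": -3.9},{"fingers": 0,"tx": -4.2,"ty": 3.95,"tz": 0,"spin": -5},{"fingers": 0,"tx": -5.1,"ty": 4.8,"tz": 0,"spin": -6.1},{"fingers": 0,"tx": -6.0,"ty": 5.6,"tz": 0,"spin": -7.2},{"fingers": 0,"tx": -6.9,"ty": 6.45,"tz": 0,"spin": -8.3},{"fingers": 0,"tx": -7.8,"ty": 7.3,"tz": 0,"spin": -9.4},{"fingers": 0,"tx": -8.7,"ty": 8.15,"tz": 0,"spin": -10.5},{"fingers": 0,"tx": -9.6,"ty": 9.0,"tz": 0,"spin": -11.6},{"fingers": 0,"tx": -10.2,"ty": 9.55,"tz": 0,"spin": -12.3}])

```text
time: 1.1
tool_pos: [414.4, -268.4, 256.3]
orientation: [0.0, -0.646, 0.764, 0.0]
contact_force: [0.1, -0.4, 0.9]
opening: -0.0
gripper_force: 0.0
```

```bash
cat > g.py <<'E'
import sys
from h import *
from scipy.spatial.transform import Rotation as R
# usage: g.py X Y Z heading(deg of tool x)
st=get_state();q=st["orientation"];M=R.from_quat(np.r_[q[1:],q[0]]).as_matrix()
print("t",st["time"],"tcp",st["tool_pos"].round(1),"F",st["contact_force"].round(2),"op",st["opening"])
a=np.degrees(np.arctan2(M[1,0],M[0,0]));print("tilt",M[:,2].round(4),"head",a)
if len(sys.argv)>1:
    X=np.array(sys.argv[1:4],float);print("shift units",(M.T@(X-st["tool_pos"])/30).round(2),"spin",round(-((float(sys.argv[4])-a+180)%360-180)/5,2))
E
python3 g.py 522 -70 90 -77.8
```

```text
t 1.1 tcp [ 414.4 -268.4  256.3] F [ 0.06 -0.42  0.87] op -0.025212840462105618
tilt [ 3.e-04  3.e-04 -1.e+00] head -99.5932763977367
shift units [-7.12 -2.43  5.55] spin -4.36
```

Call:
carry_out(targets=[{"fingers": 0,"tx": -0.7,"ty": -0.25,"tz": 0.4,"spin": -0.5},{"fingers": 0,"tx": -1.6,"ty": -0.55,"tz": 0.9,"spin": -1},{"fingers": 0,"tx": -2.5,"ty": -0.85,"tz": 1.4,"spin": -1.5},{"fingers": 0,"tx": -3.4,"ty": -1.15,"tz": 2.0,"spin": -2},{"fingers": 0,"tx": -4.3,"ty": -1.45,"tz": 2.7,"spin": -2.5},{"fingers": 0,"tx": -5.2,"ty": -1.75,"tz": 3.4,"spin": -3},{"fingers": 0,"tx": -6.0,"ty": -2.05,"tz": 4.2,"spin": -3.5},{"fingers": 0,"tx": -6.7,"ty": -2.3,"tz": 4.9,"spin": -4},{"fingers": 0,"tx": -7.1,"ty": -2.43,"tz": 5.4,"spin": -4.36},{"fingers": 0,"tx": -7.12,"ty": -2.43,"tz": 5.55,"spin": -4.36},{"fingers": 0,"tx": -7.12,"ty": -2.43,"tz": 5.55,"spin": -4.36}])

```text
time: 2.02
tool_pos: [521.4, -72.8, 88.1]
orientation: [0.001, 0.777, -0.63, -0.001]
contact_force: [0.2, -0.4, 0.2]
opening: 0.1
gripper_force: 0.0
```

```bash
python3 g.py 522 -70 47 -77.8
python3 - <<'E'
from h import *
f=grab_frame("side")
cv2.imwrite("pics/s1.png",cv2.resize(f["frame"][100:228,215:345,::-1],None,fx=4.6,fy=4.6,interpolation=cv2.INTER_CUBIC))
E
```

```text
t 2.0167 tcp [521.4 -72.8  88.1] F [ 0.22 -0.44  0.18] op 0.05400233062297189
tilt [-3.6e-03 -6.0e-04 -1.0e+00] head -78.11618273913241
shift units [-0.09 -0.04  1.37] spin -0.06
```

View pics/s1.png

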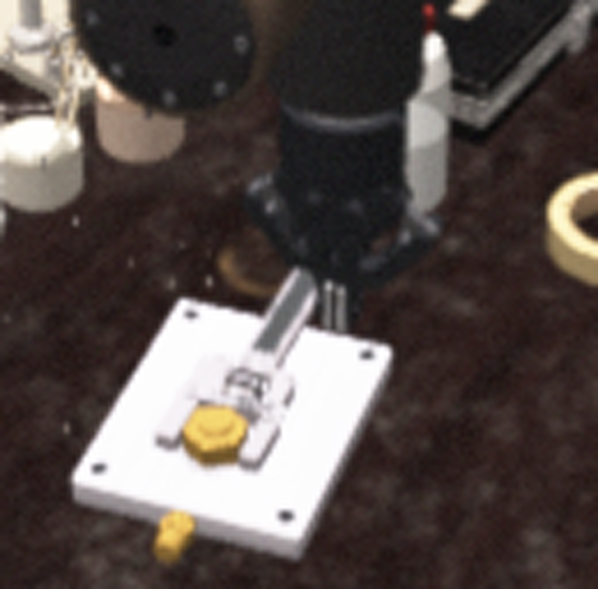

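The shut fingertips hang at about (335,325) in the crop, clear of the handle over the free plate corner; their bright width is about 12 mm. I now touch the plate to check the tip length.

Call:
carry_out(targets=[{"fingers": 0,"tx": -0.05,"ty": -0.0,"tz": 0.4,"spin": 0},{"fingers": 0,"tx": -0.05,"ty": 0,"tz": 0.9,"spin": 0},{"fingers": 0,"tx": -0.05,"ty": 0,"tz": 1.2,"spin": 0},{"fingers": 0,"tx": -0.05,"ty": 0,"tz": 1.33,"spin": 0},{"fingers": 0,"tx": -0.05,"ty": 0,"tz": 1.36,"spin": 0},{"fingers": 0,"tx": -0.05,"ty": 0,"tz": 1.36,"spin": 0},{"fingers": 0,"tx": -0.05,"ty": 0,"tz": 1.36,"spin": 0}])

```text
time: 2.65
tool_pos: [522.5, -71.8, 49.7]
orientation: [-0.0, 0.776, -0.63, 0.0]
contact_force: [-0.6, 0.2, 0.1]
opening: -0.2
gripper_force: 0.0
```

Call:
carry_out(targets=[{"fingers": 0,"tz": 0.04},{"fingers": 0,"tz": 0.07},{"fingers": 0,"tz": 0.07}])

```text
schema error: expected keys fingers, tx, ty, tz, spin
```

Call:
carry_out(targets=[{"fingers": 0,"tz": 0.02},{"fingers": 0,"tz": 0.04},{"fingers": 0,"tz": 0.04}])

```text
schema error: expected keys fingers, tx, ty, tz, spin
```

Call:
carry_out(targets=[{"fingers": 0,"tx": 0,"ty": 0,"tz": 0.04,"spin": 0},{"fingers": 0,"tx": 0,"ty": 0,"tz": 0.07,"spin": 0},{"fingers": 0,"tx": 0,"ty": 0,"tz": 0.07,"spin": 0}])

```text
time: 2.9
tool_pos: [522.3, -71.6, 47.1]
orientation: [-0.0, 0.776, -0.63, 0.0]
contact_force: [0.7, 0.2, 0.8]
opening: 0.3
gripper_force: 0.1
```

Call:
carry_out(targets=[{"fingers": 0,"tx": 0,"ty": 0,"tz": 0.03,"spin": 0},{"fingers": 0,"tx": 0,"ty": 0,"tz": 0.05,"spin": 0},{"fingers": 0,"tx": 0,"ty": 0,"tz": 0.05,"spin": 0}])

```text
time: 3.15
tool_pos: [522.4, -71.6, 47.0]
orientation: [-0.0, 0.777, -0.63, 0.0]
contact_force: [-6.4, 0.8, 18.7]
opening: 0.0
gripper_force: 9.2
```

Tip length is confirmed at 25 mm (plate contact at TCP z 47). I go up and over to behind the worm.

```bash
python3 g.py 558 -45.2 72 -77.8
```

```text
t 3.15 tcp [522.4 -71.6  47. ] F [-6.44  0.82 18.73] op 0.009588498267185795
tilt [ 8.e-04 -2.e-04 -1.e+00] head -78.0985168536348
shift units [-0.62 -1.34 -0.83] spin -0.06
```

Call:
carry_out(targets=[{"fingers": 0,"tx": 0,"ty": 0,"tz": -0.5,"spin": 0},{"fingers": 0,"tx": 0,"ty": 0,"tz": -1.3,"spin": 0},{"fingers": 0,"tx": -0.2,"ty": -0.3,"tz": -1.5,"spin": 0},{"fingers": 0,"tx": -0.45,"ty": -0.9,"tz": -1.5,"spin": 0},{"fingers": 0,"tx": -0.6,"ty": -1.34,"tz": -1.4,"spin": -0.06},{"fingers": 0,"tx": -0.62,"ty": -1.34,"tz": -1.15,"spin": -0.06},{"fingers": 0,"tx": -0.62,"ty": -1.34,"tz": -0.95,"spin": -0.06},{"fingers": 0,"tx": -0.62,"ty": -1.34,"tz": -0.88,"spin": -0.06},{"fingers": 0,"tx": -0.62,"ty": -1.34,"tz": -0.88,"spin": -0.06},{"fingers": 0,"tx": -0.62,"ty": -1.34,"tz": -0.88,"spin": -0.06}])

```text
time: 3.98
tool_pos: [556.9, -45.5, 71.2]
orientation: [0.001, 0.778, -0.628, -0.0]
contact_force: [-0.1, 0.8, 0.6]
opening: -0.2
gripper_force: 0.0
```

```bash
python3 g.py 558 -45.2 72 -77.8
python3 - <<'E'
from h import *
f=grab_frame("side")
cv2.imwrite("pics/s2.png",cv2.resize(f["frame"][150:222,235:305,::-1],None,fx=8,fy=8,interpolation=cv2.INTER_CUBIC))
E
```

```text
t 3.9833 tcp [556.9 -45.5  71.2] F [-0.08  0.82  0.57] op -0.15344298990446095
tilt [-1.5e-03 -4.0e-04 -1.0e+00] head -77.85946513136201
shift units [-0.   -0.04 -0.03] spin -0.01
```

View pics/s2.png

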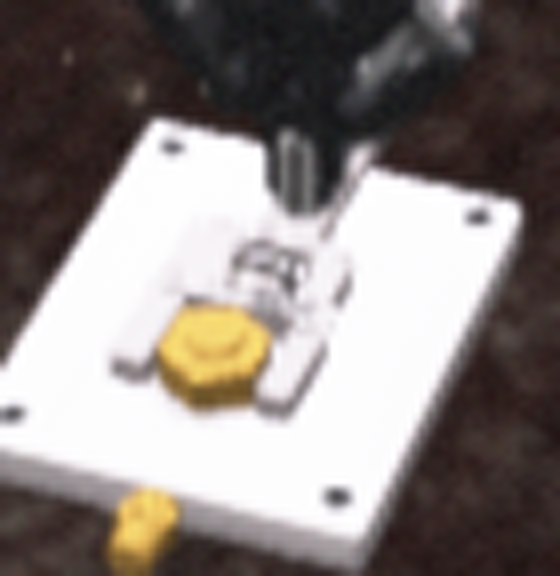

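The tip (300,212) stands on the wrench axis just behind the worm (270,258). First stroke, in parts, reading the force.

Call:
carry_out(targets=[{"fingers": 0,"tx": -0.07,"ty": -0.0,"tz": -0.02,"spin": 0},{"fingers": 0,"tx": -0.14,"ty": 0,"tz": -0.03,"spin": 0},{"fingers": 0,"tx": -0.21,"ty": 0,"tz": -0.05,"spin": 0},{"fingers": 0,"tx": -0.21,"ty": 0,"tz": -0.05,"spin": 0}])

```text
time: 4.37
tool_pos: [556.4, -38.7, 73.7]
orientation: [-0.0, 0.778, -0.628, 0.0]
contact_force: [-0.6, 0.2, 0.4]
opening: 0.4
gripper_force: 0.0
```

Call:
carry_out(targets=[{"fingers": 0,"tx": -0.05,"ty": -0.0,"tz": -0.01,"spin": 0},{"fingers": 0,"tx": -0.1,"ty": 0,"tz": -0.03,"spin": 0},{"fingers": 0,"tx": -0.15,"ty": 0,"tz": -0.04,"spin": 0}])

```text
time: 4.62
tool_pos: [555.4, -34.5, 74.7]
orientation: [-0.0, 0.778, -0.628, 0.0]
contact_force: [0.2, -0.2, -0.2]
opening: 0.1
gripper_force: 0.0
```

Call:
carry_out(targets=[{"fingers": 0,"tx": -0.05,"ty": -0.0,"tz": -0.01,"spin": 0},{"fingers": 0,"tx": -0.1,"ty": 0,"tz": -0.02,"spin": 0},{"fingers": 0,"tx": -0.15,"ty": 0,"tz": -0.03,"spin": 0}])

```text
time: 4.87
tool_pos: [554.3, -30.1, 75.4]
orientation: [0.0, 0.778, -0.628, -0.0]
contact_force: [-0.5, 0.2, -0.3]
opening: 0.1
gripper_force: 0.0
```

Call:
carry_out(targets=[{"fingers": 0,"tx": -0.05,"ty": -0.0,"tz": 0,"spin": 0},{"fingers": 0,"tx": -0.1,"ty": 0,"tz": 0,"spin": 0},{"fingers": 0,"tx": -0.1,"ty": 0,"tz": 0,"spin": 0}])

```text
time: 5.12
tool_pos: [553.8, -27.4, 75.5]
orientation: [0.0, 0.778, -0.628, 0.0]
contact_force: [-0.2, -2.0, 1.7]
opening: -0.4
gripper_force: 1.4
```

Run:
```python
from h import *
f=grab_frame("side");s=get_state();p=s["tool_pos"];print(p,s["contact_force"])
x=np.array([-.2114,.9774]);y=np.array([-x[1],x[0]])
g=cv2.resize(f["frame"][150:222,235:335,::-1],None,fx=8,fy=8,interpolation=cv2.INTER_CUBIC)
def k(P): u,v=proj(f,P);return round((u-235)*8+3.5),round((v-150)*8+3.5)
W=np.array([552.5,-19.8])
for P in (W-10*y,W+10*y): print("worm end",k([*P,38]),"top",k([*P,52]))
print("tip front",k([*(p[:2]+11*x),p[2]-25]),"tip mid",k([*p[:2],p[2]-25]))
cv2.imwrite("pics/s3.png",g)
```

```text
[553.81546162 -27.36432766  75.50726662] [ 0.33848025 -2.03903228  2.27792475]
worm end (250, 257) top (249, 228)
worm end (301, 271) top (301, 241)
tip front (273, 244) tip mid (284, 225)
```

View pics/s3.png

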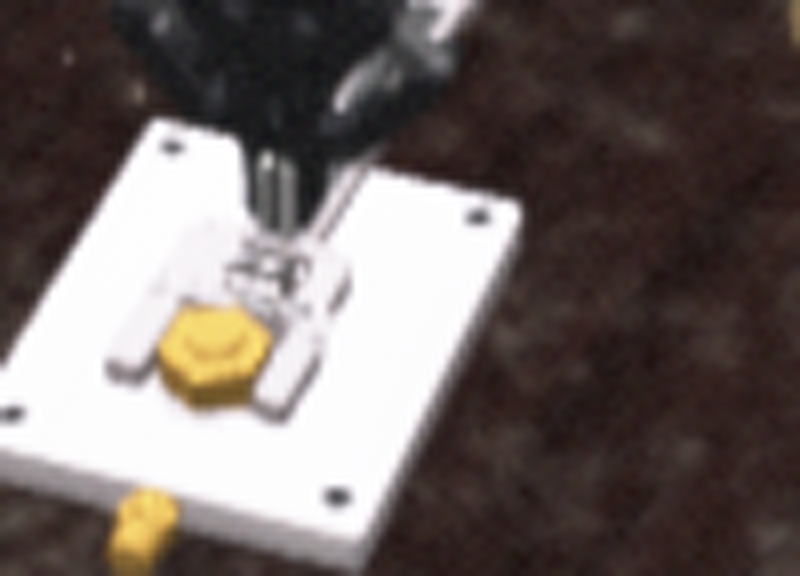

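Tip front at (278,235) touches the worm's handle side (worm centre about (275,262)), and 2 N has built up. I continue.

Call:
carry_out(targets=[{"fingers": 0,"tx": -0.05,"ty": -0.0,"tz": 0,"spin": 0},{"fingers": 0,"tx": -0.1,"ty": 0,"tz": 0,"spin": 0},{"fingers": 0,"tx": -0.1,"ty": 0,"tz": 0,"spin": 0}])

```text
time: 5.42
tool_pos: [553.2, -24.6, 75.6]
orientation: [0.0, 0.778, -0.628, 0.0]
contact_force: [0.5, -5.5, 2.5]
opening: -0.0
gripper_force: 2.6
```

Call:
carry_out(targets=[{"fingers": 0,"tx": -0.05,"ty": -0.0,"tz": 0,"spin": 0},{"fingers": 0,"tx": -0.1,"ty": 0,"tz": 0,"spin": 0},{"fingers": 0,"tx": -0.1,"ty": 0,"tz": 0,"spin": 0}])

```text
time: 5.67
tool_pos: [552.7, -21.6, 75.7]
orientation: [-0.0, 0.778, -0.628, 0.0]
contact_force: [1.2, -5.4, 3.6]
opening: 0.2
gripper_force: 2.9
```

Call:
carry_out(targets=[{"fingers": 0,"tx": -0.05,"ty": -0.0,"tz": 0,"spin": 0},{"fingers": 0,"tx": -0.1,"ty": 0,"tz": 0,"spin": 0},{"fingers": 0,"tx": -0.1,"ty": 0,"tz": 0,"spin": 0}])

```text
time: 5.92
tool_pos: [552.1, -18.7, 75.8]
orientation: [0.0, 0.778, -0.628, 0.0]
contact_force: [0.3, -5.6, 3.3]
opening: 0.0
gripper_force: 3.0
```

Call:
carry_out(targets=[{"fingers": 0,"tx": -0.05,"ty": -0.0,"tz": 0,"spin": 0},{"fingers": 0,"tx": -0.1,"ty": 0,"tz": 0,"spin": 0},{"fingers": 0,"tx": -0.1,"ty": 0,"tz": 0,"spin": 0}])

```text
time: 6.17
tool_pos: [551.7, -15.6, 76.0]
orientation: [-0.0, 0.778, -0.628, 0.0]
contact_force: [0.3, -3.6, 6.4]
opening: -0.1
gripper_force: 2.8
```

Run:
```python
from h import *
import pickle
F=pickle.load(open("f0.pkl","rb"))
f=grab_frame("side");g=grab_frame("top")
L=[F["side"]["frame"][140:190,262:312],f["frame"][140:190,262:312],F["side"]["frame"][170:220,235:285],f["frame"][170:220,235:285]]
L=[cv2.resize(a[:,:,::-1],None,fx=6,fy=6,interpolation=cv2.INTER_CUBIC) for a in L]
cv2.imwrite("pics/s4.png",np.vstack([np.hstack(L[:2]),np.hstack(L[2:])]))
```

```text
(no output)
```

View pics/s4.png

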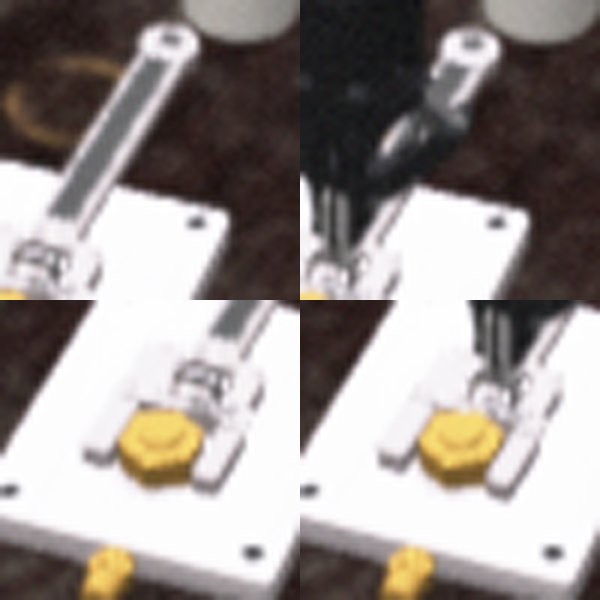

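The head slid forward only about 1 px (2 mm: jaw ends (100,458)→(95,462)) and the tip now sits at the worm's top, so the rib was carried. Second stroke: lift, back 20 mm, down, forward.

Call:
carry_out(targets=[{"fingers": 0,"tx": 0,"ty": 0,"tz": -0.4,"spin": 0},{"fingers": 0,"tx": 0.3,"ty": 0,"tz": -0.45,"spin": 0},{"fingers": 0,"tx": 0.66,"ty": 0,"tz": -0.4,"spin": 0},{"fingers": 0,"tx": 0.68,"ty": 0,"tz": -0.1,"spin": 0},{"fingers": 0,"tx": 0.68,"ty": 0,"tz": 0.12,"spin": 0},{"fingers": 0,"tx": 0.66,"ty": 0,"tz": 0.12,"spin": 0},{"fingers": 0,"tx": 0.6,"ty": 0,"tz": 0.12,"spin": 0},{"fingers": 0,"tx": 0.53,"ty": 0,"tz": 0.1,"spin": 0},{"fingers": 0,"tx": 0.46,"ty": 0,"tz": 0.08,"spin": 0},{"fingers": 0,"tx": 0.39,"ty": 0,"tz": 0.06,"spin": 0},{"fingers": 0,"tx": 0.32,"ty": 0,"tz": 0.04,"spin": 0},{"fingers": 0,"tx": 0.28,"ty": 0,"tz": 0.03,"spin": 0}])

```text
time: 7.27
tool_pos: [553.1, -24.0, 75.1]
orientation: [0.0, 0.778, -0.628, 0.0]
contact_force: [0.9, -6.4, 1.5]
opening: -0.1
gripper_force: 2.2
```

Call:
carry_out(targets=[{"fingers": 0,"tx": -0.07,"ty": -0.0,"tz": 0,"spin": 0},{"fingers": 0,"tx": -0.14,"ty": 0,"tz": -0.01,"spin": 0},{"fingers": 0,"tx": -0.14,"ty": 0,"tz": -0.01,"spin": 0}])

```text
time: 7.52
tool_pos: [552.3, -19.8, 75.5]
orientation: [0.0, 0.778, -0.628, 0.0]
contact_force: [0.2, -3.4, 2.8]
opening: -0.0
gripper_force: 2.6
```

Call:
carry_out(targets=[{"fingers": 0,"tx": -0.07,"ty": -0.0,"tz": 0,"spin": 0},{"fingers": 0,"tx": -0.12,"ty": 0,"tz": -0.01,"spin": 0},{"fingers": 0,"tx": -0.12,"ty": 0,"tz": -0.01,"spin": 0}])

```text
time: 7.77
tool_pos: [551.9, -15.9, 76.0]
orientation: [-0.0, 0.778, -0.628, 0.001]
contact_force: [-0.1, -2.3, 7.0]
opening: -0.1
gripper_force: 3.0
```

Call:
carry_out(targets=[{"fingers": 0,"tx": 0,"ty": 0,"tz": -0.4,"spin": 0},{"fingers": 0,"tx": 0.3,"ty": 0,"tz": -0.45,"spin": 0},{"fingers": 0,"tx": 0.66,"ty": 0,"tz": -0.4,"spin": 0},{"fingers": 0,"tx": 0.68,"ty": 0,"tz": -0.1,"spin": 0},{"fingers": 0,"tx": 0.68,"ty": 0,"tz": 0.12,"spin": 0},{"fingers": 0,"tx": 0.66,"ty": 0,"tz": 0.12,"spin": 0},{"fingers": 0,"tx": 0.6,"ty": 0,"tz": 0.12,"spin": 0},{"fingers": 0,"tx": 0.53,"ty": 0,"tz": 0.1,"spin": 0},{"fingers": 0,"tx": 0.46,"ty": 0,"tz": 0.08,"spin": 0},{"fingers": 0,"tx": 0.4,"ty": 0,"tz": 0.06,"spin": 0},{"fingers": 0,"tx": 0.36,"ty": 0,"tz": 0.05,"spin": 0},{"fingers": 0,"tx": 0.36,"ty": 0,"tz": 0.05,"spin": 0}])

```text
time: 8.77
tool_pos: [553.6, -27.0, 74.1]
orientation: [0.0, 0.778, -0.628, 0.0]
contact_force: [0.4, -4.2, 0.5]
opening: 0.2
gripper_force: 2.1
```

Call:
carry_out(targets=[{"fingers": 0,"tx": -0.04,"ty": 0,"tz": -0.01,"spin": 0},{"fingers": 0,"tx": -0.08,"ty": 0,"tz": -0.01,"spin": 0},{"fingers": 0,"tx": -0.08,"ty": 0,"tz": -0.01,"spin": 0}])

```text
time: 9.02
tool_pos: [553.2, -24.7, 74.5]
orientation: [0.0, 0.778, -0.628, 0.0]
contact_force: [0.2, -5.5, 1.7]
opening: 0.0
gripper_force: 2.5
```

Call:
carry_out(targets=[{"fingers": 0,"tx": -0.04,"ty": 0,"tz": -0.01,"spin": 0},{"fingers": 0,"tx": -0.08,"ty": 0,"tz": -0.01,"spin": 0},{"fingers": 0,"tx": -0.08,"ty": 0,"tz": -0.01,"spin": 0}])

```text
time: 9.27
tool_pos: [552.6, -22.4, 74.8]
orientation: [0.0, 0.778, -0.628, 0.0]
contact_force: [1.2, -4.4, 1.5]
opening: 0.1
gripper_force: 2.4
```

Call:
carry_out(targets=[{"fingers": 0,"tx": -0.04,"ty": 0,"tz": -0.01,"spin": 0},{"fingers": 0,"tx": -0.07,"ty": 0,"tz": -0.01,"spin": 0},{"fingers": 0,"tx": -0.07,"ty": 0,"tz": -0.01,"spin": 0}])

```text
time: 9.52
tool_pos: [552.3, -20.5, 75.3]
orientation: [0.0, 0.778, -0.628, 0.001]
contact_force: [-0.8, -5.6, 3.3]
opening: 0.1
gripper_force: 3.0
```

Call:
carry_out(targets=[{"fingers": 0,"tx": -0.04,"ty": 0,"tz": -0.01,"spin": 0},{"fingers": 0,"tx": -0.07,"ty": 0,"tz": -0.01,"spin": 0},{"fingers": 0,"tx": -0.07,"ty": 0,"tz": -0.01,"spin": 0}])

```text
time: 9.77
tool_pos: [552.0, -18.4, 75.8]
orientation: [0.0, 0.778, -0.628, 0.001]
contact_force: [-0.6, -5.7, 3.3]
opening: -0.1
gripper_force: 3.2
```

Call:
carry_out(targets=[{"fingers": 0,"tx": 0,"ty": 0,"tz": -0.4,"spin": 0},{"fingers": 0,"tx": 0.25,"ty": 0,"tz": -0.45,"spin": 0},{"fingers": 0,"tx": 0.58,"ty": 0,"tz": -0.4,"spin": 0},{"fingers": 0,"tx": 0.6,"ty": 0,"tz": -0.1,"spin": 0},{"fingers": 0,"tx": 0.6,"ty": 0,"tz": 0.11,"spin": 0},{"fingers": 0,"tx": 0.58,"ty": 0,"tz": 0.11,"spin": 0},{"fingers": 0,"tx": 0.52,"ty": 0,"tz": 0.11,"spin": 0},{"fingers": 0,"tx": 0.45,"ty": 0,"tz": 0.09,"spin": 0},{"fingers": 0,"tx": 0.38,"ty": 0,"tz": 0.07,"spin": 0},{"fingers": 0,"tx": 0.33,"ty": 0,"tz": 0.06,"spin": 0},{"fingers": 0,"tx": 0.29,"ty": 0,"tz": 0.05,"spin": 0},{"fingers": 0,"tx": 0.29,"ty": 0,"tz": 0.05,"spin": 0}])

```text
time: 10.77
tool_pos: [553.3, -26.7, 73.7]
orientation: [0.0, 0.778, -0.628, 0.0]
contact_force: [-0.4, -5.3, 0.0]
opening: -0.2
gripper_force: 1.9
```

Call:
carry_out(targets=[{"fingers": 0,"tx": -0.03,"ty": 0,"tz": -0.01,"spin": 0},{"fingers": 0,"tx": -0.05,"ty": 0,"tz": -0.01,"spin": 0},{"fingers": 0,"tx": -0.05,"ty": 0,"tz": -0.01,"spin": 0}])

```text
time: 11.02
tool_pos: [553.2, -25.4, 74.1]
orientation: [0.0, 0.778, -0.628, 0.0]
contact_force: [-0.7, -6.0, 1.1]
opening: -0.2
gripper_force: 2.4
```

Call:
carry_out(targets=[{"fingers": 0,"tx": -0.03,"ty": 0,"tz": -0.01,"spin": 0},{"fingers": 0,"tx": -0.05,"ty": 0,"tz": -0.01,"spin": 0},{"fingers": 0,"tx": -0.05,"ty": 0,"tz": -0.01,"spin": 0}])

```text
time: 11.27
tool_pos: [552.9, -23.9, 74.5]
orientation: [0.0, 0.778, -0.628, 0.0]
contact_force: [-0.1, -6.5, 2.1]
opening: 0.2
gripper_force: 2.6
```

Call:
carry_out(targets=[{"fingers": 0,"tx": -0.03,"ty": 0,"tz": -0.01,"spin": 0},{"fingers": 0,"tx": -0.05,"ty": 0,"tz": -0.01,"spin": 0},{"fingers": 0,"tx": -0.05,"ty": 0,"tz": -0.01,"spin": 0}])

```text
time: 11.52
tool_pos: [552.6, -22.4, 74.8]
orientation: [0.0, 0.778, -0.628, 0.0]
contact_force: [0.2, -5.8, 1.4]
opening: 0.1
gripper_force: 2.5
```

Call:
carry_out(targets=[{"fingers": 0,"tx": -0.03,"ty": 0,"tz": -0.01,"spin": 0},{"fingers": 0,"tx": -0.05,"ty": 0,"tz": -0.01,"spin": 0},{"fingers": 0,"tx": -0.05,"ty": 0,"tz": -0.01,"spin": 0}])

```text
time: 11.77
tool_pos: [552.4, -21.0, 75.2]
orientation: [0.0, 0.778, -0.628, 0.0]
contact_force: [0.3, -6.4, 1.8]
opening: 0.3
gripper_force: 2.7
```

Call:
carry_out(targets=[{"fingers": 0,"tx": -0.03,"ty": 0,"tz": 0,"spin": 0},{"fingers": 0,"tx": -0.05,"ty": 0,"tz": 0,"spin": 0},{"fingers": 0,"tx": -0.05,"ty": 0,"tz": 0,"spin": 0}])

```text
time: 12.02
tool_pos: [552.2, -19.8, 75.4]
orientation: [0.0, 0.778, -0.628, 0.001]
contact_force: [0.7, -7.4, 3.8]
opening: 0.1
gripper_force: 3.8
```

Call:
carry_out(targets=[{"fingers": 0,"tx": -0.02,"ty": 0,"tz": 0,"spin": 0},{"fingers": 0,"tx": -0.03,"ty": 0,"tz": 0,"spin": 0},{"fingers": 0,"tx": -0.03,"ty": 0,"tz": 0,"spin": 0}])

```text
time: 12.27
tool_pos: [552.1, -19.0, 75.6]
orientation: [0.0, 0.778, -0.628, 0.001]
contact_force: [0.1, -8.6, 4.6]
opening: 0.1
gripper_force: 4.3
```

Call:
carry_out(targets=[{"fingers": 0,"tx": -0.01,"ty": 0,"tz": 0,"spin": 0},{"fingers": 0,"tx": -0.01,"ty": 0,"tz": 0,"spin": 0}])

```text
time: 12.43
tool_pos: [552.1, -18.7, 75.7]
orientation: [0.0, 0.778, -0.628, 0.001]
contact_force: [0.0, -8.0, 6.3]
opening: -0.0
gripper_force: 4.5
```

Worm stiffened to 8–8.6 N. I check it with a fresh engagement on the next rib.

Call:
carry_out(targets=[{"fingers": 0,"tx": 0,"ty": 0,"tz": -0.4,"spin": 0},{"fingers": 0,"tx": 0.25,"ty": 0,"tz": -0.45,"spin": 0},{"fingers": 0,"tx": 0.57,"ty": 0,"tz": -0.4,"spin": 0},{"fingers": 0,"tx": 0.59,"ty": 0,"tz": -0.1,"spin": 0},{"fingers": 0,"tx": 0.59,"ty": 0,"tz": 0.11,"spin": 0},{"fingers": 0,"tx": 0.57,"ty": 0,"tz": 0.11,"spin": 0},{"fingers": 0,"tx": 0.5,"ty": 0,"tz": 0.11,"spin": 0},{"fingers": 0,"tx": 0.42,"ty": 0,"tz": 0.1,"spin": 0},{"fingers": 0,"tx": 0.38,"ty": 0,"tz": 0.08,"spin": 0},{"fingers": 0,"tx": 0.38,"ty": 0,"tz": 0.08,"spin": 0}])

```text
time: 13.27
tool_pos: [553.6, -29.3, 71.8]
orientation: [0.001, 0.778, -0.628, -0.0]
contact_force: [0.3, -6.0, -3.8]
opening: 0.1
gripper_force: 2.3
```

Call:
carry_out(targets=[{"fingers": 0,"tx": -0.02,"ty": 0,"tz": 0,"spin": 0},{"fingers": 0,"tx": -0.03,"ty": 0,"tz": 0,"spin": 0},{"fingers": 0,"tx": -0.03,"ty": 0,"tz": 0,"spin": 0}])

```text
time: 13.52
tool_pos: [553.4, -28.8, 72.0]
orientation: [0.001, 0.778, -0.628, -0.0]
contact_force: [1.4, -6.6, -2.5]
opening: -0.3
gripper_force: 3.4
```

Call:
carry_out(targets=[{"fingers": 0,"tx": -0.01,"ty": 0,"tz": 0,"spin": 0},{"fingers": 0,"tx": -0.02,"ty": 0,"tz": 0,"spin": 0},{"fingers": 0,"tx": -0.02,"ty": 0,"tz": 0,"spin": 0}])

```text
time: 13.77
tool_pos: [553.4, -28.4, 72.1]
orientation: [0.001, 0.778, -0.628, 0.0]
contact_force: [1.3, -7.1, -2.8]
opening: -0.1
gripper_force: 3.8
```

Call:
carry_out(targets=[{"fingers": 0,"tx": -0.01,"ty": 0,"tz": 0,"spin": 0},{"fingers": 0,"tx": -0.02,"ty": 0,"tz": 0,"spin": 0},{"fingers": 0,"tx": -0.02,"ty": 0,"tz": 0,"spin": 0}])

```text
time: 14.02
tool_pos: [553.2, -27.9, 72.1]
orientation: [0.001, 0.778, -0.628, 0.0]
contact_force: [1.4, -8.5, -0.9]
opening: -0.1
gripper_force: 4.2
```

Stiffness confirmed (8.7 N, about 3 N/mm): the jaws fit. I retreat and go to the far side of the handle.

```bash
python3 g.py 630 -147 50 -77.8
python3 - <<'E'
from h import *
import pickle
F=pickle.load(open("f0.pkl","rb"))["side"]
print("bottle base",onz(F,472/1.5625,226/1.5625,0),"hole r",onz(F,454/1.5625,231/1.5625,36))
E
```

```text
t 14.0167 tcp [553.2 -27.9  72.1] F [ 1.42 -8.54 -0.95] op -0.12977358817281304
tilt [-0.0011 -0.0016 -1.    ] head -77.8253739979727
shift units [ 4.42 -1.67  0.74] spin -0.01
bottle base [ 5.90673751e+02 -2.72644014e+02 -1.13686838e-13] hole r [ 588.98077882 -196.48895551   36.        ]
```

Call:
carry_out(targets=[{"fingers": 0,"tx": 0.1,"ty": 0,"tz": -0.1,"spin": 0},{"fingers": 0,"tx": 0.4,"ty": 0,"tz": -0.8,"spin": 0},{"fingers": 0,"tx": 1.0,"ty": -0.4,"tz": -1.2,"spin": 0},{"fingers": 0,"tx": 1.9,"ty": -0.8,"tz": -1.2,"spin": 0},{"fingers": 0,"tx": 2.9,"ty": -1.3,"tz": -1.2,"spin": 0},{"fingers": 0,"tx": 3.8,"ty": -1.67,"tz": -1.1,"spin": 0},{"fingers": 0,"tx": 4.35,"ty": -1.67,"tz": -0.6,"spin": 0},{"fingers": 0,"tx": 4.42,"ty": -1.67,"tz": 0,"spin": 0},{"fingers": 0,"tx": 4.42,"ty": -1.67,"tz": 0.5,"spin": 0},{"fingers": 0,"tx": 4.42,"ty": -1.67,"tz": 0.74,"spin": 0},{"fingers": 0,"tx": 4.42,"ty": -1.67,"tz": 0.74,"spin": 0},{"fingers": 0,"tx": 4.42,"ty": -1.67,"tz": 0.74,"spin": 0}])

```text
time: 15.02
tool_pos: [630.8, -145.7, 50.2]
orientation: [0.0, 0.778, -0.628, 0.0]
contact_force: [-0.4, 0.3, 1.2]
opening: 0.2
gripper_force: 0.0
```

```bash
python3 g.py
python3 - <<'E'
from h import *
import pickle
F=pickle.load(open("f0.pkl","rb"))
f=grab_frame("side");g=grab_frame("top")
pickle.dump({"side":f,"top":g},open("f1.pkl","wb"))
L=[F["side"]["frame"][170:220,235:285],f["frame"][170:220,235:285],f["frame"][140:190,262:312],g["frame"][160:210,255:305]]
L=[cv2.resize(a[:,:,::-1],None,fx=6,fy=6,interpolation=cv2.INTER_CUBIC) for a in L]
cv2.imwrite("pics/s5.png",np.vstack([np.hstack(L[:2]),np.hstack(L[2:])]))
E
```

```text
t 15.0167 tcp [ 630.8 -145.7   50.2] F [-0.4   0.25  1.2 ] op 0.20198438046754696
tilt [-1.e-04 -2.e-04 -1.e+00] head -77.80205014976437
```

View pics/s5.png

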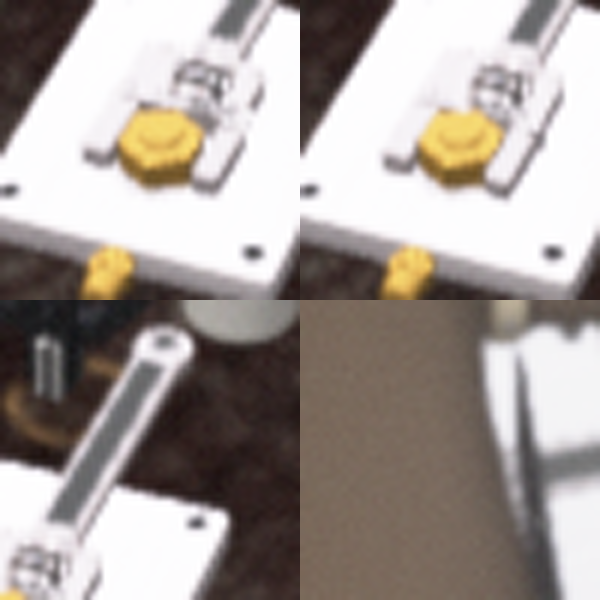

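The new view shows the cap held by both jaws with no gap (jaw ends at (400,160) and (505,185) of the top-right crop). The fingers, at lower-left (48,370), hang clear of the handle. Now the arc.

Run:
```python
from h import *
C=np.array([546.5,28.4]);p=np.array([630.8,-145.7]);h=np.radians(-77.8)
X=np.array([np.cos(h),np.sin(h)]);Y=np.array([np.sin(h),-np.cos(h)])
for off in(68,63):
  for th in range(0,36,3):
    t=-np.radians(th);R=np.array([[np.cos(t),-np.sin(t)],[np.sin(t),np.cos(t)]])
    d=C+R@np.array([off,-174.1])-p;print(off,th,"tx %.2f ty %.2f spin %.1f"%(d@X/30,d@Y/30,th/5))
```

```text
68 0 tx -0.11 ty 0.53 spin 0.0
68 3 tx -0.07 ty 0.85 spin 0.6
68 6 tx -0.05 ty 1.18 spin 1.2
68 9 tx -0.04 ty 1.51 spin 1.8
68 12 tx -0.04 ty 1.83 spin 2.4
68 15 tx -0.07 ty 2.16 spin 3.0
68 18 tx -0.11 ty 2.48 spin 3.6
68 21 tx -0.17 ty 2.80 spin 4.2
68 24 tx -0.24 ty 3.12 spin 4.8
68 27 tx -0.34 ty 3.43 spin 5.4
68 30 tx -0.44 ty 3.74 spin 6.0
68 33 tx -0.57 ty 4.04 spin 6.6
63 0 tx -0.15 ty 0.69 spin 0.0
63 3 tx -0.12 ty 1.02 spin 0.6
63 6 tx -0.10 ty 1.34 spin 1.2
63 9 tx -0.10 ty 1.66 spin 1.8
63 12 tx -0.11 ty 1.98 spin 2.4
63 15 tx -0.14 ty 2.31 spin 3.0
63 18 tx -0.19 ty 2.62 spin 3.6
63 21 tx -0.26 ty 2.94 spin 4.2
63 24 tx -0.34 ty 3.25 spin 4.8
63 27 tx -0.44 ty 3.56 spin 5.4
63 30 tx -0.56 ty 3.86 spin 6.0
63 33 tx -0.69 ty 4.16 spin 6.6
```

Approach to contact and the first degrees of the turn.

Call:
carry_out(targets=[{"fingers": 0,"tx": -0.05,"ty": 0.2,"tz": 0,"spin": 0},{"fingers": 0,"tx": -0.1,"ty": 0.4,"tz": 0,"spin": 0},{"fingers": 0,"tx": -0.11,"ty": 0.55,"tz": 0,"spin": 0},{"fingers": 0,"tx": -0.1,"ty": 0.7,"tz": 0,"spin": 0.2},{"fingers": 0,"tx": -0.08,"ty": 0.85,"tz": 0,"spin": 0.6},{"fingers": 0,"tx": -0.06,"ty": 1.0,"tz": 0,"spin": 0.9},{"fingers": 0,"tx": -0.05,"ty": 1.18,"tz": 0,"spin": 1.2}])

```text
time: 15.7
tool_pos: [596.6, -151.9, 50.6]
orientation: [-0.001, 0.743, -0.669, 0.001]
contact_force: [3.9, 3.3, 0.9]
opening: 0.5
gripper_force: 2.2
```

Call:
carry_out(targets=[{"fingers": 0,"tx": 0.0,"ty": 0.1,"tz": 0,"spin": 0.2},{"fingers": 0,"tx": 0.01,"ty": 0.2,"tz": 0,"spin": 0.4},{"fingers": 0,"tx": 0.01,"ty": 0.2,"tz": 0,"spin": 0.4}])

```text
time: 15.95
tool_pos: [589.8, -153.4, 50.5]
orientation: [-0.0, 0.732, -0.681, 0.001]
contact_force: [3.3, 0.7, 2.0]
opening: -0.2
gripper_force: 1.9
```

Contact at 3–4 N; the cap turns. I continue for 15°.

Call:
carry_out(targets=[{"fingers": 0,"tx": 0.02,"ty": 0.16,"tz": 0,"spin": 0.3},{"fingers": 0,"tx": 0.04,"ty": 0.32,"tz": 0,"spin": 0.6},{"fingers": 0,"tx": 0.06,"ty": 0.48,"tz": 0,"spin": 0.9},{"fingers": 0,"tx": 0.07,"ty": 0.65,"tz": 0,"spin": 1.2},{"fingers": 0,"tx": 0.08,"ty": 0.81,"tz": 0,"spin": 1.5},{"fingers": 0,"tx": 0.08,"ty": 0.97,"tz": 0,"spin": 1.8},{"fingers": 0,"tx": 0.08,"ty": 1.14,"tz": 0,"spin": 2.1},{"fingers": 0,"tx": 0.07,"ty": 1.3,"tz": 0,"spin": 2.4},{"fingers": 0,"tx": 0.07,"ty": 1.3,"tz": 0,"spin": 2.4}])

```text
time: 16.7
tool_pos: [551.0, -158.3, 50.4]
orientation: [0.0, -0.657, 0.754, -0.0]
contact_force: [2.7, -0.7, 3.4]
opening: 0.1
gripper_force: 1.9
```

```bash
python3 g.py
```

```text
t 16.7 tcp [ 551.  -158.3   50.4] F [ 2.73 -0.72  3.45] op 0.07060286554886909
tilt [ 9.e-04 -3.e-04 -1.e+00] head -97.8993639875718
```

Call:
carry_out(targets=[{"fingers": 0,"tx": 0.02,"ty": 0.16,"tz": 0,"spin": 0.3},{"fingers": 0,"tx": 0.04,"ty": 0.32,"tz": 0,"spin": 0.6},{"fingers": 0,"tx": 0.06,"ty": 0.48,"tz": 0,"spin": 0.9},{"fingers": 0,"tx": 0.07,"ty": 0.65,"tz": 0,"spin": 1.2},{"fingers": 0,"tx": 0.08,"ty": 0.8,"tz": 0,"spin": 1.5},{"fingers": 0,"tx": 0.08,"ty": 0.8,"tz": 0,"spin": 1.5}])

```text
time: 17.2
tool_pos: [527.2, -157.3, 50.4]
orientation: [0.0, -0.606, 0.795, -0.0]
contact_force: [3.2, -1.2, 4.4]
opening: -0.0
gripper_force: 2.1
```

Call:
carry_out(targets=[{"fingers": 0,"tx": 0.01,"ty": 0.06,"tz": 0,"spin": 0.1},{"fingers": 0,"tx": 0.01,"ty": 0.1,"tz": 0,"spin": 0.2},{"fingers": 0,"tx": 0.01,"ty": 0.1,"tz": 0,"spin": 0.2}])

```text
time: 17.45
tool_pos: [524.8, -156.9, 50.4]
orientation: [0.0, -0.6, 0.8, -0.001]
contact_force: [3.8, -3.6, 3.8]
opening: 0.0
gripper_force: 3.1
```

Run:
```python
from h import *
import pickle
s=get_state();p=s["tool_pos"];C=np.array([546.5,28.4]);d=p[:2]-C
print(p,s["contact_force"],"finger ang",np.degrees(np.arctan2(d[1],d[0])))
f=grab_frame("side")
# handle hole: darkest point inside ring near predicted end for each angle, score ring bright minus centre
G=cv2.cvtColor(f["frame"],cv2.COLOR_RGB2GRAY).astype(float)
S=lambda P:cv2.remap(G,*[np.float32([[v]]) for v in proj(f,P)],cv2.INTER_LINEAR)[0,0]
r=[]
for a in np.arange(-118,-90,.5):
  for R in (230,233,236,239):
    H=C+R*np.array([np.cos(np.radians(a)),np.sin(np.radians(a))])
    ring=np.mean([S([H[0]+11*np.cos(q),H[1]+11*np.sin(q),36]) for q in np.arange(0,6.28,.4)])
    out=np.mean([S([H[0]+24*np.cos(q),H[1]+24*np.sin(q),36]) for q in np.arange(0,6.28,.4)])
    r.append((2*ring-S([*H,36])-out,a,R))
print(sorted(r)[::-1][:5])
```

```text
[ 524.7950654  -156.94703773   50.37482669] [ 3.81317905 -3.58085246  3.8420798 ] finger ang -96.67916147569491
[(np.float64(233.9158935546875), np.float64(-105.0), 233), (np.float64(216.03369140625), np.float64(-105.0), 230), (np.float64(211.766357421875), np.float64(-104.5), 233), (np.float64(211.57183837890625), np.float64(-105.5), 233), (np.float64(209.15765380859375), np.float64(-105.5), 230)]
```

Handle measured at -105°, stop expected near -110.7°. Small steps from here.

Call:
carry_out(targets=[{"fingers": 0,"tx": 0.02,"ty": 0.08,"tz": 0,"spin": 0.15},{"fingers": 0,"tx": 0.04,"ty": 0.17,"tz": 0,"spin": 0.3},{"fingers": 0,"tx": 0.04,"ty": 0.17,"tz": 0,"spin": 0.3}])

```text
time: 17.75
tool_pos: [519.6, -156.4, 50.4]
orientation: [0.001, -0.589, 0.808, -0.001]
contact_force: [3.8, -1.1, 3.2]
opening: 0.2
gripper_force: 3.1
```

Call:
carry_out(targets=[{"fingers": 0,"tx": 0.02,"ty": 0.07,"tz": 0,"spin": 0.1},{"fingers": 0,"tx": 0.03,"ty": 0.12,"tz": 0,"spin": 0.2},{"fingers": 0,"tx": 0.03,"ty": 0.12,"tz": 0,"spin": 0.2}])

```text
time: 18.0
tool_pos: [516.2, -155.9, 50.4]
orientation: [0.001, -0.582, 0.813, -0.001]
contact_force: [5.3, -0.4, 5.6]
opening: 0.1
gripper_force: 3.1
```

Call:
carry_out(targets=[{"fingers": 0,"tx": 0.0,"ty": 0.03,"tz": 0,"spin": 0},{"fingers": 0,"tx": 0.0,"ty": 0.03,"tz": 0,"spin": 0}])

```text
time: 18.17
tool_pos: [515.4, -155.7, 50.4]
orientation: [0.001, -0.583, 0.813, -0.001]
contact_force: [4.7, -0.1, 4.5]
opening: 0.1
gripper_force: 3.3
```

```bash
python3 g.py
```

```text
t 18.1667 tcp [ 515.4 -155.7   50.4] F [ 4.71 -0.1   4.52] op 0.14453327977517938
tilt [ 1.9e-03 -2.0e-04 -1.0e+00] head -108.73876104321135
```

Call:
carry_out(targets=[{"fingers": 0,"tx": 0.01,"ty": 0.03,"tz": 0,"spin": 0.1},{"fingers": 0,"tx": 0.01,"ty": 0.05,"tz": 0,"spin": 0.1},{"fingers": 0,"tx": 0.01,"ty": 0.05,"tz": 0,"spin": 0.1}])

```text
time: 18.42
tool_pos: [514.0, -155.5, 50.4]
orientation: [0.001, -0.579, 0.815, -0.001]
contact_force: [5.0, 0.6, 3.5]
opening: 0.1
gripper_force: 3.3
```

Call:
carry_out(targets=[{"fingers": 0,"tx": 0.01,"ty": 0.03,"tz": 0,"spin": 0.1},{"fingers": 0,"tx": 0.01,"ty": 0.05,"tz": 0,"spin": 0.1},{"fingers": 0,"tx": 0.01,"ty": 0.05,"tz": 0,"spin": 0.1}])

```text
time: 18.67
tool_pos: [512.5, -155.2, 50.4]
orientation: [0.001, -0.575, 0.818, -0.001]
contact_force: [5.8, 0.5, 4.4]
opening: 0.2
gripper_force: 3.3
```

Call:
carry_out(targets=[{"fingers": 0,"tx": 0.01,"ty": 0.03,"tz": 0,"spin": 0},{"fingers": 0,"tx": 0.01,"ty": 0.03,"tz": 0,"spin": 0}])

```text
time: 18.83
tool_pos: [511.7, -155.1, 50.4]
orientation: [0.001, -0.575, 0.818, -0.001]
contact_force: [5.8, -0.2, 3.8]
opening: -0.1
gripper_force: 3.2
```

Call:
carry_out(targets=[{"fingers": 0,"tx": 0.01,"ty": 0.03,"tz": 0,"spin": 0.1},{"fingers": 0,"tx": 0.01,"ty": 0.03,"tz": 0,"spin": 0.1}])

```text
time: 19.0
tool_pos: [510.7, -155.0, 50.4]
orientation: [0.001, -0.572, 0.82, -0.001]
contact_force: [5.4, 1.8, 2.5]
opening: -0.1
gripper_force: 3.2
```

```bash
cat > hd.py <<'E'
from h import *
s=get_state();p=s["tool_pos"];C=np.array([546.5,28.4]);d=p[:2]-C
print(p,s["contact_force"],"finger ang",np.degrees(np.arctan2(d[1],d[0])))
f=grab_frame("side")
G=cv2.cvtColor(f["frame"],cv2.COLOR_RGB2GRAY).astype(np.float32)
def S(P):
    m=np.float32([proj(f,q) for q in P]);return cv2.remap(G,m[:,0].copy(),m[:,1].copy(),cv2.INTER_LINEAR).ravel().mean()
q=np.arange(0,6.28,.4);r=[]
for a in np.arange(-116,-100,.25):
  for R in (229,231,233,235,237):
    H=C+R*np.array([np.cos(np.radians(a)),np.sin(np.radians(a))])
    c=lambda k:[[H[0]+k*np.cos(t),H[1]+k*np.sin(t),36] for t in q]
    r.append((2*S(c(11))-S([[*H,36]])-S(c(24)),a,R))
print([tuple(float(round(v,2)) for v in k) for k in sorted(r)[::-1][:4]])
E
python3 hd.py
```

```text
[ 510.73808456 -154.98105777   50.3646832 ] [5.3810283  1.79245027 2.54222819] finger ang -101.03499435075676
[(242.63999938964844, -109.5, 233.0), (242.52999877929688, -109.25, 231.0), (240.75, -109.25, 233.0), (239.33999633789062, -109.5, 231.0)]
```

Call:
carry_out(targets=[{"fingers": 0,"tx": 0.0,"ty": 0.03,"tz": 0,"spin": 0},{"fingers": 0,"tx": 0.0,"ty": 0.03,"tz": 0,"spin": 0}])

```text
time: 19.22
tool_pos: [509.9, -154.7, 50.4]
orientation: [0.001, -0.572, 0.82, -0.001]
contact_force: [6.1, 0.6, 4.4]
opening: 0.0
gripper_force: 3.2
```

Call:
carry_out(targets=[{"fingers": 0,"tx": 0.0,"ty": 0.03,"tz": 0,"spin": 0},{"fingers": 0,"tx": 0.0,"ty": 0.03,"tz": 0,"spin": 0}])

```text
time: 19.38
tool_pos: [509.0, -154.5, 50.4]
orientation: [0.001, -0.572, 0.82, -0.001]
contact_force: [5.8, 1.1, 4.6]
opening: 0.1
gripper_force: 3.2
```

Call:
carry_out(targets=[{"fingers": 0,"tx": 0.01,"ty": 0.03,"tz": 0,"spin": 0.1},{"fingers": 0,"tx": 0.01,"ty": 0.03,"tz": 0,"spin": 0.1}])

```text
time: 19.55
tool_pos: [508.1, -154.4, 50.4]
orientation: [0.001, -0.568, 0.823, -0.001]
contact_force: [5.8, 0.7, 4.2]
opening: 0.0
gripper_force: 3.2
```

Call:
carry_out(targets=[{"fingers": 0,"tx": 0.01,"ty": 0.03,"tz": 0,"spin": 0.1},{"fingers": 0,"tx": 0.01,"ty": 0.03,"tz": 0,"spin": 0.1}])

```text
time: 19.72
tool_pos: [507.2, -154.3, 50.4]
orientation: [0.001, -0.564, 0.825, -0.001]
contact_force: [6.3, 0.2, 4.5]
opening: -0.2
gripper_force: 3.1
```

Call:
carry_out(targets=[{"fingers": 0,"tx": 0.01,"ty": 0.03,"tz": 0,"spin": 0.1},{"fingers": 0,"tx": 0.01,"ty": 0.03,"tz": 0,"spin": 0.1}])

```text
time: 19.88
tool_pos: [506.3, -154.2, 50.4]
orientation: [0.001, -0.561, 0.828, -0.001]
contact_force: [6.2, 2.0, 4.7]
opening: -0.1
gripper_force: 3.1
```

Call:
carry_out(targets=[{"fingers": 0,"tx": 0.0,"ty": 0.03,"tz": 0,"spin": 0.1},{"fingers": 0,"tx": 0.0,"ty": 0.03,"tz": 0,"spin": 0.1}])

```text
time: 20.05
tool_pos: [505.4, -153.9, 50.4]
orientation: [0.001, -0.557, 0.83, -0.001]
contact_force: [5.6, 1.1, 3.3]
opening: -0.1
gripper_force: 3.2
```

Call:
carry_out(targets=[{"fingers": 0,"tx": 0.0,"ty": 0.03,"tz": 0,"spin": 0},{"fingers": 0,"tx": 0.0,"ty": 0.03,"tz": 0,"spin": 0}])

```text
time: 20.22
tool_pos: [504.7, -153.7, 50.4]
orientation: [0.001, -0.557, 0.83, -0.001]
contact_force: [6.3, -0.3, 4.8]
opening: 0.1
gripper_force: 3.4
```

```bash
python3 hd.py
```

```text
[ 504.6980939  -153.69152987   50.40452861] [ 6.33696186 -0.27531083  4.84667228] finger ang -102.92910996426906
[(235.6199951171875, -111.0, 233.0), (234.75999450683594, -111.25, 233.0), (233.7899932861328, -111.25, 231.0), (231.83999633789062, -111.5, 231.0)]
```

Call:
carry_out(targets=[{"fingers": 0,"tx": 0.0,"ty": 0.02,"tz": 0,"spin": 0},{"fingers": 0,"tx": 0.0,"ty": 0.02,"tz": 0,"spin": 0}])

```text
time: 20.43
tool_pos: [504.3, -153.5, 50.4]
orientation: [0.001, -0.558, 0.83, -0.001]
contact_force: [6.8, -0.6, 2.8]
opening: -0.1
gripper_force: 3.7
```

Call:
carry_out(targets=[{"fingers": 0,"tx": 0.0,"ty": 0.02,"tz": 0,"spin": 0},{"fingers": 0,"tx": 0.0,"ty": 0.02,"tz": 0,"spin": 0}])

```text
time: 20.6
tool_pos: [503.8, -153.4, 50.4]
orientation: [0.001, -0.558, 0.83, -0.001]
contact_force: [7.9, -2.2, 2.4]
opening: -0.2
gripper_force: 3.8
```

The force rises steadily from 5.5 to 8 N with little motion: the cap is on its stop. Back off at once.

Call:
carry_out(targets=[{"fingers": 0,"tx": 0,"ty": -0.3,"tz": 0,"spin": 0},{"fingers": 0,"tx": 0,"ty": -0.9,"tz": 0,"spin": 0},{"fingers": 0,"tx": 0,"ty": -1.3,"tz": -0.3,"spin": 0},{"fingers": 0,"tx": 0,"ty": -1.3,"tz": -1.2,"spin": 0},{"fingers": 0,"tx": 0,"ty": -1.3,"tz": -2.2,"spin": 0},{"fingers": 0,"tx": 0.8,"ty": -1.3,"tz": -3.2,"spin": 0},{"fingers": 0,"tx": 1.6,"ty": -1.3,"tz": -4.0,"spin": 0},{"fingers": 0,"tx": 2.2,"ty": -1.3,"tz": -4.4,"spin": 0},{"fingers": 0,"tx": 2.2,"ty": -1.3,"tz": -4.4,"spin": 0}])

```text
time: 21.35
tool_pos: [511.7, -231.5, 184.0]
orientation: [0.0, -0.556, 0.831, -0.0]
contact_force: [0.8, -0.2, -0.0]
opening: -0.3
gripper_force: 0.0
```

```bash
python3 hd.py
python3 - <<'E'
from h import *
f=grab_frame("side")
cv2.imwrite("pics/s6.png",cv2.resize(f["frame"][142:222,225:315,::-1],None,fx=7,fy=7,interpolation=cv2.INTER_CUBIC))
E
```

```text
[ 511.74011555 -231.50912057  184.04160623] [ 0.81087604 -0.20120943 -0.02318733] finger ang -97.61745718373955
[(237.14999389648438, -111.0, 233.0), (234.10000610351562, -111.0, 231.0), (231.8000030517578, -111.25, 231.0), (230.44000244140625, -111.25, 233.0)]
```

View pics/s6.png

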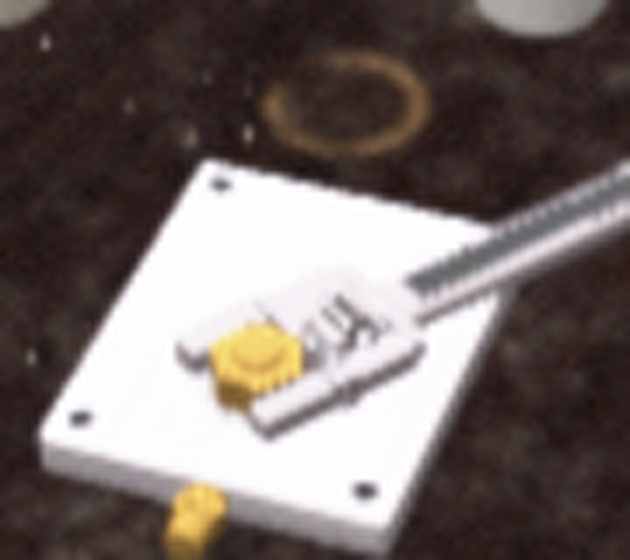

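The cap (255,360) is turned about 33° with both jaws snug on it, the wrench lies flat and the arm is clear. I hand it in.

```bash
python3 -c "
from workcell import *
print(close_job())"
```

```text
the job is handed in; nothing more can be done
None
```

The job is handed in: I closed the jaws on the cap until the worm stiffened to about 8.7 N, then pushed the handle round about 33° clockwise until it came up firm at about 8 N, briefly over the roughly 6 N at which the jaws start to spread. The last picture shows the jaws still snug and the wrench lying flat; I did not re-check the fit at the worm.

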